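Prop open the lid of the laser card cutter

ROBOT

A 7-joint arm with a two-finger parallel gripper is mounted at the origin on the work surface. World frame = base frame: x ahead of the robot, y to its left, z up, the work surface at z = 0. Lengths are in m, angles in rad, forces in N, time in s.
With the tool pointing down it reaches from about 0.35 to 0.9 m from the base axis. Payload 19.9 kg.
Tool frame: the origin (TCP) lies at the very end of the fingers, on their centre line; the grasp point (between the pads) lies 19 mm behind it; z points along the fingers, y is the line along which they close (so a half turn about z gives the same grasp; the last joint's range is limited). The gripper opens to 85 mm and grips with 20 to 120 N. Pads are 22 mm wide; open, the fingers measure 114 mm over their backs; the gripper's body (76 mm by 85 mm) begins 54 mm behind the grasp point. The pads swing forward as they close: fully open they stand 13 mm farther back than shut.
Start: joints at [1.143, 0.417, -0.01, 1.614, 0.005, 1.111, -0.053], TCP at [0.235, -0.579, 0.231] pointing down, gripper open.
Joint ranges: [-2.81, 2.81], [-0.39, 2.02], [-1.27, 1.25], [0.06, 2.57], [-1.19, 4.33], [0.19, 2], [-2.82, 2.82]. Speed limits (rad/s): [1.89, 1.89, 2.39, 2.39, 3.01, 3.01, 3.01].

INTERFACE

Orientations are given as a unit quaternion [w, x, y, z].
In Python, from station import * gives the robot as it stands.
- The arm moves only by the tool step_arm, never from a script. Its argument "deltas" is a list of rows, each a list of 7 numbers: the opening, from -1 (shut) to 1 (fully open), then the shift along the tool's x, y, z normalised to -1 to 1, where 1 is 250 mm, then the turn, a rotation vector about the tool's x, y, z normalised to -1 to 1, where 1 is 180 degrees. A call has 1 to 5 rows; each row is the pose to reach, as a shift and turn from the pose commanded when the call began, along the tool's axes at that moment, turning the shorter way round; what a row does not reach only later rows make up. A row lasts 1/8 s, in which the tool goes at most 62.5 mm and 10.7 degrees, less where a joint would pass 70% of its speed; a pose out of reach is approached as far as the arm can. A call with a number of a shift or a turn outside -1 to 1 is refused whole. A call with a gripper value outside its range is refused whole. The fingers move at their own pace and stop on an object; "grip_force" is the grip in N (left out, the last holds). Time passes only in rows, so rows that repeat a pose let the fingers close. It gives the time, the measured TCP pose, the force, the opening and the grip force at its end, in the units of the state.
- get_obs(): the state, without advancing time (a new reading comes with each control period).
- snapshot(name): name is "scene" or "top" or "wrist"; returns a dict with "color" (384x512x3 uint8, red, green, blue), "z_map" (384x512 float32, m along the optical axis (not along the pixel's ray), 0 where there is no reading), "fx", "fy", "cx", "cy" (pixels), "rvec" (rotation vector, rad) and "tvec" (3), from world to camera coordinates, as OpenCV has them. Camera axes: x right, y down, z forward; pixel columns grow to the right and rows downward; lengths in m; the calibration is good to about 2 mm. A picture is of the moment at which its call begins.
- job_done(): hands the job in; it is judged then, once.
The state is a dict: "time_s": time; "q": joint angles; "qvel": joint speeds; "effort": joint torques, N m; "ee_pos": TCP position; "eef_rot": TCP orientation; "ft_force": force on the tool from outside, world axes, zero at the start; "torque": the same for the moment, N m; "opening": opening from 0.0 (shut) to 1.0 (fully open); "grip_force": force on a finger pad.
Only numpy, scipy, OpenCV 4.12 (cv2) and the standard library are available. Lean on these libraries where they do the work, as an engineer would, in place of code of your own. Each camera call takes 0.05 s, during which the arm holds its last target. There are 200 camera calls.

TASK

Open the card cutter for loading: lift its amber lid, which sinks shut slowly by itself when let go, and swing the prop rod at its left side up so that the rod's end peg sits fully home in the hole of the lid's bracket and the rod alone holds the lid open. Leave the stencil on the bed and the other things on the desk where they are.

Things in the scene. Friction and masses are not known exactly. Their poses are not given: they have to be found in the camera images.
- cutter: White laser card cutter, 320 mm deep and wide, 85 tall, fixed to the table. Origin: centre of its underside; x to its rear (away from the robot at zero yaw), y to its left, z up. In this frame (mm): front deck x -150 to -90, side walls' outer faces y +-160, bed z 42, hinge axis along y at x 130, z 88; rod pivot axis along y at x -110, z 65; the rod moves in the plane y 206.
- lid (a joint): Angle of the amber lid (225 mm deep, 320 wide, 12 thick, about 0.65 kg): 0 closed, as it starts; 1.40 rad fully up, its stop. A soft-close damper, about 5 N m per rad/s both ways, lets it sink by its own weight: some 11 to 16 s from the top down to the raised rod, 8 to 10 s from 1.3 rad. Propped, peg home: 0.92 rad. With the peg's tip standing on the bracket beside the hole: about 1.02 rad.
- lid_hinge (a point): Middle of the lid's hinge axis, which runs along the cutter's y at its rear. The axes are the lid's: x along the lid from front to hinge, z out of its upper face.
- lid_handle (a point): Middle of the black bow handle at the lid's front edge: a round bar 12 mm thick, along the cutter's y, 108 mm clear between its two slanting arms; 258 mm in front of the hinge axis and 36 mm above the hinge plane (33 mm ahead of the lid's edge, 39 mm above the front deck when shut). The bar can turn between the fingers while the lid swings; lifting takes some 9 N at 0.3 rad/s.
- prop_hole (a point): Centre of the underside of the 11 x 11 mm hole right through the 5 mm steel bracket on the lid's left edge (36 mm along the lid, sticking out to y = 226 in the cutter's frame). 127 mm in front of the hinge axis, 2.5 mm below the hinge plane. The axes are the lid's: x along the lid to its hinge, z out of its upper face. The peg enters from below, along z.
- prop (a joint): Angle of the steel prop rod: 0 lying level in its rest, as it starts, tip to the cutter's rear; grows as the tip swings up. Peg home in the bracket's hole: 0.651 rad, the rod square to the lid. The pivot is nearly free: let go, the rod drops back into its rest.
- prop_pivot (a point): The rod's pivot, at x -110, y 206, z 65 mm in the cutter's frame, near its front, 46 mm outside the left wall. Free air below the rod down to the table, except a small black rest under it 173 to 187 mm behind the pivot.
- prop_grip (a point): Middle of the red grip sleeve on the rod: 15 mm thick, 56 mm long, 90 mm from the pivot. The bare rod is 8 mm thick. Held, the sleeve can turn between the pads and slip a few mm as the rod swings, so the rod may lag some 0.05 rad behind the hand.
- prop_collar (a point): End face of the rod's 16 mm collar, 202.4 mm from the pivot; the bracket's underside rests on it when the peg is home.
- prop_tip (a point): Round tip of the 7 mm peg at the rod's end, 12.5 mm beyond the collar's face, 214.9 mm from the pivot.
- stencil: A cream 75 x 120 x 4 mm card stencil with round holes, lying on the cutter's bed under the lid; a bystander, origin under its centre.
- glue: A white glue bottle, 42 mm across and 115 mm tall, standing on the table to the left of the cutter; a bystander, origin under its centre.
- tape: A yellow roll of tape, 76 mm across and 19 mm tall, lying in front of the cutter; a bystander, origin under its centre.
- knife: A white craft knife, 125 mm long and 12 mm tall, on the dark cutting mat to the right; a bystander, origin under its centre.
- ruler: A steel ruler, 200 x 30 x 4 mm, on the cutting mat to the right; a bystander, origin under its centre.
- scissors: Scissors with blue handles, 140 mm long and 12 mm tall, lying at the left; a bystander, origin under its centre.

How it is judged:
On the way:
1. the lid has been lifted clear above its propped height (past 1.0 rad) (value of joint lid above 1 rad), for 0.2 s.
At the end, for the whole second after the job is handed in: The lid rests still on the prop rod, open at 0.87 to 0.97 rad, with the peg through the bracket's hole: the collar's face within 6 mm of the hole's underside and the tip at least 6 mm past it (distance between prop_collar and prop_hole below 0.006 m and z of prop_tip in the frame of prop_hole above 0.006 m and value of joint lid between 0.87 and 0.97 rad and velocity of joint lid between -0.02 and 0.02 rad/s); the robot touches nothing.
It fails at once if the stencil on the bed is moved by more than 30 mm (distance of stencil from where it was at the start of the episode above 0.03 m).
It fails at once if another bystander is moved by more than 30 mm (distance of any of glue, tape, knife, ruler, scissors from where it was at the start of the episode above 0.03 m).
It also fails if it takes over 61 s, if anything falls off the work surface, if the arm or the gripper's body presses on something with over 40 N, if the wrist force passes 120 N, or if a joint passes its speed limit or range.

## Working session

There is one attempt and no reset: what is moved stays moved. The work goes in short steps, Python scripts to look and compute and a tool call to move; the robot and the scene stay as the last step left them, time stands still between calls to the robot, and variables do not carry over. Pictures are saved under pics/ and viewed, at most 13 in all, crops included, and the job is handed in when it is done.

Besides the shell and the picture viewer there is one more tool, called after ">>>" as name(argument=value, ...) on one line, values as JSON. step_arm: Moves the arm, as the interface text tells. Its arguments: {"type":"object","properties":{"deltas":{"type":"array","items":{"type":"array","items":{"type":"number","minimum":-1,"maximum":1}}},"grip_force":{"type":"number"}},"required":["deltas"]}

```bash
mkdir -p pics; ls
python3 - <<'E'
from station import *
import cv2,numpy as np,pickle
o=get_obs();print({k:np.round(v,3) for k,v in o.items()})
a=[]
for n in("scene","top"):
    s=snapshot(n);pickle.dump(s,open(f"pics/{n}0.pkl","wb"));print(n,s["fx"],s["cx"],s["rvec"],s["tvec"])
    cv2.imwrite(f"pics/{n}0.png",cv2.resize(s["color"][:,:,::-1],(768,576)))
E
```

```text
pics
{'time_s': np.float64(0.0), 'q': array([ 1.143,  0.418, -0.01 ,  1.614,  0.005,  1.111, -0.053]), 'qvel': array([ 0.002, -0.   ,  0.001, -0.002, -0.   ,  0.   ,  0.001]), 'effort': array([ 0.0000e+00, -8.6442e+01,  6.7900e-01, -4.3489e+01,  1.9000e-02,
        7.0000e-03,  0.0000e+00]), 'ee_pos': array([ 0.235, -0.579,  0.231]), 'eef_rot': array([-0.001,  0.981,  0.192, -0.   ]), 'ft_force': array([-0.148,  0.273, -1.002]), 'torque': array([ 0.038, -0.037,  0.022]), 'grip_force': np.float64(0.0), 'opening': np.float64(0.999)}
scene 456.38391814911745 252.17089143635798 [ 1.89986561  1.82994399 -0.58164385] [ 0.02952104 -0.38991749  1.78679071]
top 417.83535013723787 266.08065763916807 [ 2.14533561 -2.19388908  0.12874131] [-0.0428472   0.57161506  1.21360535]
```

View pics/scene0.png

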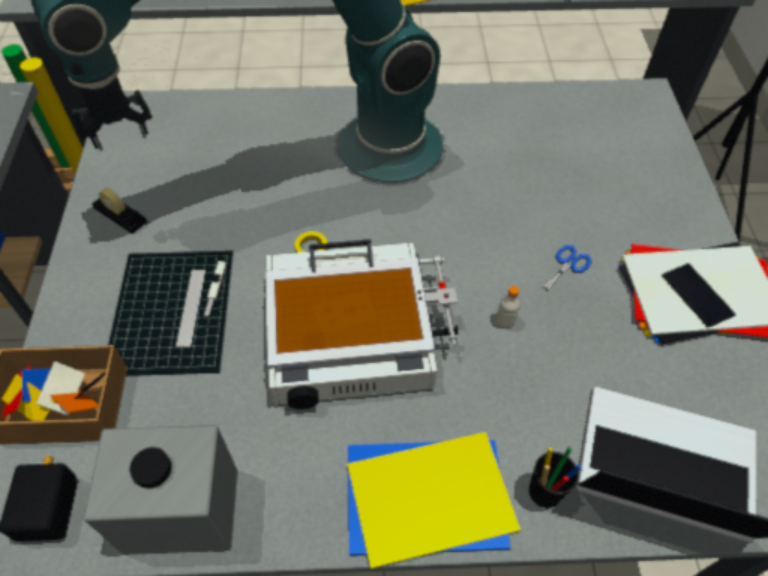

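View pics/top0.png

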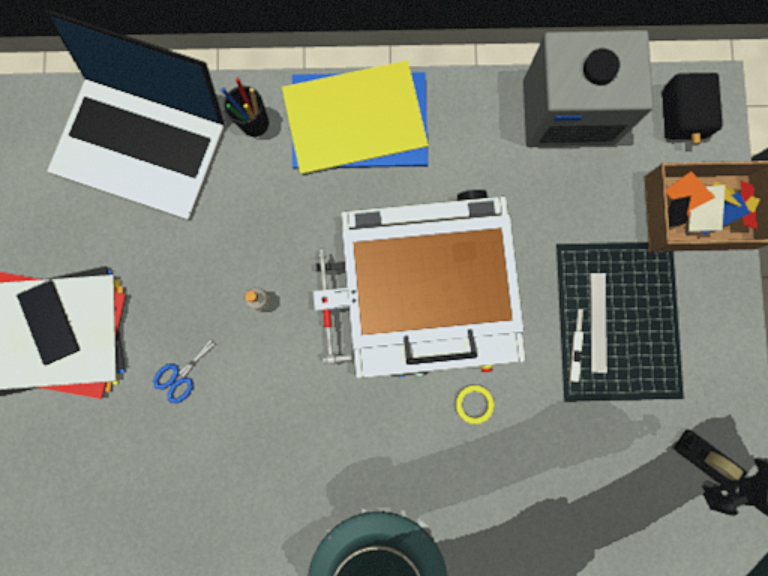

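The cutter stands at about px (430,290) in the top picture, yawed slightly; the handle is at (440,350), the red sleeve at (327,318) and the bracket at (330,298). Next I'll enlarge this area.

```bash
cat > h.py <<'E'
import cv2,numpy as np,pickle
from scipy.spatial.transform import Rotation as R
def w2p(s,P):
    K=np.array([[s["fx"],0,s["cx"]],[0,s["fy"],s["cy"]],[0,0,1]]);return cv2.projectPoints(np.array(P,float).reshape(-1,3),s["rvec"],s["tvec"],K,None)[0][:,0]
def p2w(s,u,v,z=None):
    M=R.from_rotvec(np.ravel(s["rvec"])).as_matrix();t=np.ravel(s["tvec"])
    d=np.array([(u-s["cx"])/s["fx"],(v-s["cy"])/s["fy"],1]);c=-M.T@t;r=M.T@d
    k=s["z_map"][int(round(v)),int(round(u))] if z is None else (z-c[2])/r[2]
    return c+k*r
E
python3 - <<'E'
from h import *
s=pickle.load(open("pics/top0.pkl","rb"))
cv2.imwrite("pics/topc.png",cv2.resize(s["color"][120:265,200:360,::-1],None,fx=4.0*1.0,fy=4.0,interpolation=cv2.INTER_CUBIC))
for u,v in[(290,180),(235,244),(345,236),(294,238),(300,125),(170,199),(316,270)]:print(u,v,p2w(s,u,v).round(4))
E
```

```text
290 180 [ 0.5987 -0.1236  0.0955]
235 244 [0.421  0.0412 0.0008]
345 236 [ 0.4373 -0.2749  0.0853]
294 238 [ 0.435  -0.1276  0.1277]
300 125 [ 0.7851 -0.1667 -0.0037]
170 199 [0.5501 0.2117 0.1148]
316 270 [ 0.338  -0.2004 -0.0012]
```

View pics/topc.png

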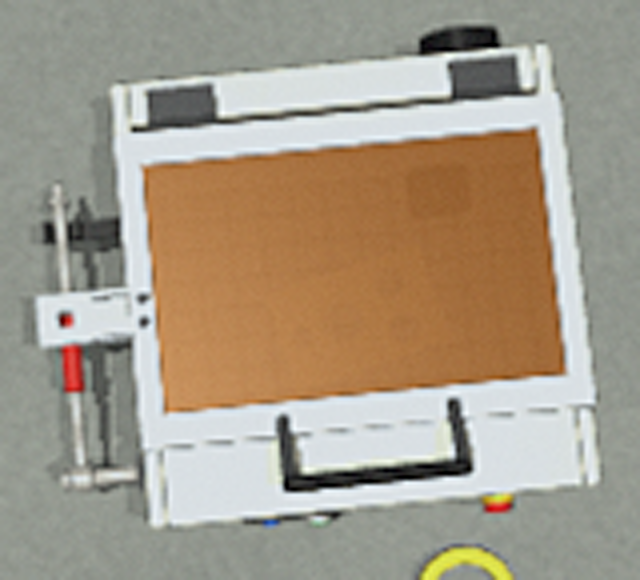

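The crop shows the cutter corners (152,525), (600,482), (548,45), (115,87), the bar from (288,484) to (470,468), the rod from pivot (75,478) to tip (57,190), and the hole at (65,320).

Run:
```python
from h import *
from scipy.optimize import least_squares
s=pickle.load(open("pics/top0.pkl","rb"))
w=lambda x,y,z:p2w(s,200+x/4-.4,120+y/4-.4,z)
obs=[((-.128,.0,.124),w(379,476,.124)),((-.110,.206,.065),w(77,478,.065)),((.105,.206,.065),w(57,188,.065)),((.003,.206,.088),w(65,320,.088)),
((-.160,.16,.085),w(152,525,.085)),((-.160,-.16,.085),w(600,482,.085)),((.160,-.16,.085),w(548,45,.085)),((.160,.16,.085),w(115,87,.085))]
A=np.array([o[0][:2] for o in obs]);B=np.array([o[1][:2] for o in obs])
def f(p,i=slice(None)):
    c,n=np.cos(p[2]),np.sin(p[2]);return ((A[i]@np.array([[c,n],[-n,c]])+p[:2])-B[i]).ravel()
for i in(slice(None),slice(0,4)):
    r=least_squares(f,[.56,-.12,0],args=(i,));print(r.x.round(4));print((f(r.x).reshape(-1,2)*1000).round(1).tolist())
```

```text
[ 0.5666 -0.1175  0.0843]
[[5.8, 0.5], [2.9, -4.4], [6.7, 1.4], [4.0, 0.2], [-9.0, -0.1], [-4.8, -2.9], [-1.6, 0.3], [-4.0, 5.0]]
[ 0.5603 -0.1174  0.0744]
[[-0.7, 1.9], [-1.5, -3.0], [2.5, 0.6], [-0.3, 0.5], [-13.9, 1.7], [-12.9, -1.3], [-9.4, -1.2], [-8.7, 3.6]]
```

```bash
cat >> h.py <<'E'
def plan(p0,R0,rows):
    """rows: (opening,pos,Rot) ; prints deltas from p0,R0; returns last rounded pose"""
    out=[]
    for g,p,Q in rows:
        d=R0.inv().apply(np.array(p)-p0)/.25; t=(R0.inv()*Q).as_rotvec()/np.pi
        out.append([g]+[round(float(v),3) for v in np.r_[d,t]])
    print(out)
    e=np.array(out[-1]);return p0+R0.apply(e[1:4]*.25),R0*R.from_rotvec(e[4:]*np.pi)
def down(yaw):  # tool z down, tool x at yaw
    c,s=np.cos(yaw),np.sin(yaw);return R.from_matrix(np.array([[c,s,0],[s,-c,0],[0,0,-1]]).T)
def cur():
    from station import get_obs
    o=get_obs();q=o["eef_rot"];return o,np.array(o["ee_pos"]),R.from_quat(np.r_[q[1:],q[0]])
E
python3 - <<'E'
from h import *
from scipy.optimize import least_squares
s=pickle.load(open("pics/top0.pkl","rb"))
w=lambda x,y,z:p2w(s,200+x/4-.4,120+y/4-.4,z)[:2]
B=np.array([w(379,476,.124),w(77,478,.065),w(57,188,.065),w(65,320,.088),w(152,525,.085),w(600,482,.085),w(548,45,.085),w(115,87,.085)])
def f(p):
    A=np.array([(-.128,0),(-.110,.206),(.105,.206),(.003,.206),(p[3],.16),(p[3],-.16),(p[4],-.16),(p[4],.16)])
    c,n=np.cos(p[2]),np.sin(p[2]);return ((A@np.array([[c,n],[-n,c]])+p[:2])-B).ravel()
r=least_squares(f,[.56,-.12,0,-.15,.17]);print(r.x.round(4));print((f(r.x).reshape(-1,2)*1000).round(1).tolist())
o,p,Q=cur()
X,Y,a=r.x[:3];h=np.array([X-.128*np.cos(a),Y-.128*np.sin(a)]);print(h)
T=down(a+np.pi/2)
for i in range(2):
    tgt=np.r_[h,.30]
    fs=[.2,.4,.6,.8,1] if i==0 else [1,1,1]
    from scipy.spatial.transform import Slerp
    if i==0: p0,Q0=p,Q; S=Slerp([0,1],R.concatenate([Q,T]))
    g=[(.4,p0+(tgt-p0)*min(1,(k+1+5*i)/8),S(min(1,(k+1+5*i)/8))) for k in range(5 if i==0 else 4)]
    p,Q=plan(p,Q,g)
E
```

```text
[ 0.5601 -0.1182  0.0733 -0.1465  0.1691]
[[-0.8, 1.3], [-1.4, -3.7], [2.6, -0.3], [-0.2, -0.3], [-0.4, 2.1], [0.3, -1.0], [-0.6, -1.6], [0.5, 3.3]]
[ 0.43248296 -0.127526  ]
[[0.4, 0.176, -0.172, -0.034, -0.0, -0.0, -0.05], [0.4, 0.353, -0.344, -0.069, -0.0, -0.0, -0.1], [0.4, 0.529, -0.516, -0.103, -0.0, -0.0, -0.15], [0.4, 0.705, -0.688, -0.138, -0.0, -0.0, -0.2], [0.4, 0.882, -0.86, -0.172, -0.0, -0.0, -0.25]]
[[0.4, 0.246, 0.003, -0.035, -0.0, -0.0, -0.05], [0.4, 0.492, 0.006, -0.069, -0.0, -0.0, -0.1], [0.4, 0.739, 0.009, -0.104, -0.0, -0.0, -0.151], [0.4, 0.739, 0.009, -0.104, -0.0, -0.0, -0.151]]
```

>>> step_arm(deltas=[[0.4,0.176,-0.172,-0.034,0,0,-0.05],[0.4,0.353,-0.344,-0.069,0,0,-0.1],[0.4,0.529,-0.516,-0.103,0,0,-0.15],[0.4,0.705,-0.688,-0.138,0,0,-0.2],[0.4,0.882,-0.86,-0.172,0,0,-0.25]])

```text
time_s: 0.72
ee_pos: [0.3589, -0.2949, 0.2745]
eef_rot: [-0.0, 0.832, 0.555, -0.0]
ft_force: [2.2, 0.2, 0.5]
opening: 0.703
grip_force: 0.0
```

>>> step_arm(deltas=[[0.4,0.246,0.003,-0.035,0,0,-0.05],[0.4,0.492,0.006,-0.069,0,0,-0.1],[0.4,0.739,0.009,-0.104,0,0,-0.151],[0.4,0.739,0.009,-0.104,0,0,-0.151]])

```text
time_s: 1.23
ee_pos: [0.4339, -0.1236, 0.3009]
eef_rot: [0.0, 0.677, 0.736, 0.0]
ft_force: [0.2, -1.2, 0.7]
opening: 0.7
grip_force: 0.0
```

Run:
```python
from h import *
from station import *
o,p,Q=cur();print(o["time_s"],p.round(4),Q.as_matrix().round(3).tolist(),o["q"].round(3),o["opening"],o["ft_force"].round(2))
s=snapshot("wrist");pickle.dump(s,open("pics/w1.pkl","wb"));im=s["color"][:,:,::-1].copy()
X,Y,a=.5601,-.1182,.0733
C=lambda x,y,z:(X+x*np.cos(a)-y*np.sin(a),Y+x*np.sin(a)+y*np.cos(a),z)
pts=[C(-.128,y,.124) for y in(-.054,0,.054)]+[C(-.11,.206,.065),C(-.02,.206,.065),C(.105,.206,.065),C(.003,.206,.088)]
for q in w2p(s,pts):
    print(q.round(1))
    if abs(q).max()<2000: cv2.drawMarker(im,tuple(int(round(v)) for v in q),(0,255,0),0,10,1)
cv2.imwrite("pics/w1.png",cv2.resize(im,(768,576)))
```

```text
1.225 [ 0.4339 -0.1236  0.3009] [[-0.084, 0.996, 0.001], [0.996, 0.084, 0.0], [0.0, 0.001, -1.0]] [ 0.694  0.052 -0.498  1.921  0.026  1.174  0.27 ] 0.7003855818497721 [ 0.2  -1.2   0.71]
[252.  218.1]
[252.4 173.5]
[252.8 124.6]
[270.  -15.9]
[349.5 -15. ]
[459.7 -13.7]
[378.2 -23.5]
```

View pics/w1.png

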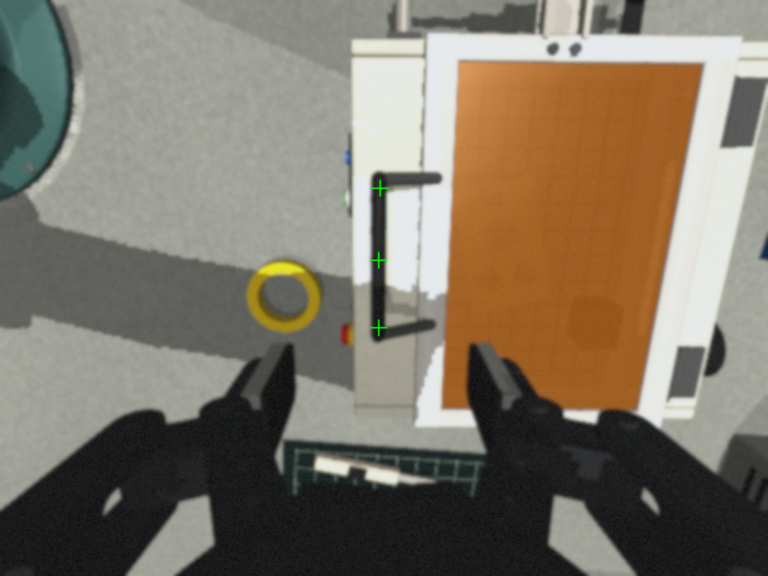

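The markers land on the bar: the green crosses at (379,188), (379,260) and (379,328) lie on the handle. Next come the descent, the grip and the lifting arc.

```bash
cat > lift.py <<'E'
from h import *
X,Y,a=.5601,-.1182,.0733
C=lambda x,y,z:np.array((X+x*np.cos(a)-y*np.sin(a),Y+x*np.sin(a)+y*np.cos(a),z))
H=lambda t:C(.130-.258*np.cos(t)+.036*np.sin(t),0,.088+.258*np.sin(t)+.036*np.cos(t)-.019)
T=down(a+np.pi/2)
E
python3 - <<'E'
from lift import *
p,Q=np.r_[C(-.128,0,.30)],T
h=H(0)
p,Q=plan(p,Q,[(.4,p+(h-p)*k/4,T) for k in(1,2,3,4,4)])
p,Q=plan(p,Q,[(-1,h,T)]*5)
for n in range(5):
    p,Q=plan(p,Q,[(-1,H(.055*(5*n+k)),T) for k in range(1,6)])
E
```

```text
[[0.4, 0.0, 0.0, 0.195, 0.0, 0.0, 0.0], [0.4, 0.0, 0.0, 0.39, 0.0, 0.0, 0.0], [0.4, 0.0, 0.0, 0.585, 0.0, 0.0, 0.0], [0.4, 0.0, 0.0, 0.78, 0.0, 0.0, 0.0], [0.4, 0.0, 0.0, 0.78, 0.0, 0.0, 0.0]]
[[-1, 0.0, 0.0, 0.0, 0.0, 0.0, 0.0], [-1, 0.0, 0.0, 0.0, 0.0, 0.0, 0.0], [-1, 0.0, 0.0, 0.0, 0.0, 0.0, 0.0], [-1, 0.0, 0.0, 0.0, 0.0, 0.0, 0.0], [-1, 0.0, 0.0, 0.0, 0.0, 0.0, 0.0]]
[[-1, -0.0, 0.009, -0.057, 0.0, 0.0, 0.0], [-1, -0.0, 0.022, -0.112, 0.0, 0.0, 0.0], [-1, 0.0, 0.038, -0.168, 0.0, 0.0, 0.0], [-1, 0.0, 0.056, -0.222, 0.0, 0.0, 0.0], [-1, 0.0, 0.078, -0.275, 0.0, 0.0, 0.0]]
[[-1, 0.0, 0.024, -0.052, 0.0, 0.0, 0.0], [-1, 0.0, 0.052, -0.102, 0.0, 0.0, 0.0], [-1, 0.0, 0.082, -0.151, 0.0, 0.0, 0.0], [-1, 0.0, 0.114, -0.198, 0.0, 0.0, 0.0], [-1, 0.0, 0.149, -0.243, 0.0, 0.0, 0.0]]
[[-1, 0.0, 0.038, -0.043, 0.0, 0.0, 0.0], [-1, 0.0, 0.078, -0.084, 0.0, 0.0, 0.0], [-1, 0.0, 0.12, -0.123, 0.0, 0.0, 0.0], [-1, 0.0, 0.164, -0.16, 0.0, 0.0, 0.0], [-1, 0.0, 0.211, -0.194, 0.0, 0.0, 0.0]]
[[-1, 0.0, 0.047, -0.031, 0.0, 0.0, 0.0], [-1, 0.0, 0.097, -0.06, 0.0, 0.0, 0.0], [-1, 0.0, 0.148, -0.086, 0.0, 0.0, 0.0], [-1, 0.0, 0.201, -0.109, 0.0, 0.0, 0.0], [-1, 0.0, 0.254, -0.129, 0.0, 0.0, 0.0]]
[[-1, 0.0, 0.055, -0.017, 0.0, 0.0, 0.0], [-1, 0.0, 0.11, -0.031, 0.0, 0.0, 0.0], [-1, 0.0, 0.167, -0.042, 0.0, 0.0, 0.0], [-1, 0.0, 0.223, -0.05, 0.0, 0.0, 0.0], [-1, 0.0, 0.28, -0.055, 0.0, 0.0, 0.0]]
```

>>> step_arm(deltas=[[0.4,0,0,0.195,0,0,0],[0.4,0,0,0.39,0,0,0],[0.4,0,0,0.585,0,0,0],[0.4,0,0,0.78,0,0,0],[0.4,0,0,0.78,0,0,0]])

```text
time_s: 1.9
ee_pos: [0.4302, -0.1277, 0.1029]
eef_rot: [-0.003, 0.681, 0.733, -0.001]
ft_force: [0.3, 0.2, 0.4]
opening: 0.701
grip_force: 0.0
```

>>> step_arm(deltas=[[-1,0,0,0,0,0,0],[-1,0,0,0,0,0,0],[-1,0,0,0,0,0,0],[-1,0,0,0,0,0,0],[-1,0,0,0,0,0,0]], grip_force=40)

```text
time_s: 2.52
ee_pos: [0.4325, -0.1281, 0.1066]
eef_rot: [0.001, 0.68, 0.733, -0.0]
ft_force: [-8.8, -0.4, 18.6]
opening: 0.127
grip_force: 39.0
```

>>> step_arm(deltas=[[-1,0,0.009,-0.057,0,0,0],[-1,0,0.022,-0.112,0,0,0],[-1,0,0.038,-0.168,0,0,0],[-1,0,0.056,-0.222,0,0,0],[-1,0,0.078,-0.275,0,0,0]])

```text
time_s: 3.15
ee_pos: [0.4508, -0.1266, 0.1747]
eef_rot: [-0.001, 0.68, 0.733, -0.001]
ft_force: [-5.3, -7.0, -11.8]
opening: 0.123
grip_force: 38.9
```

>>> step_arm(deltas=[[-1,0,0.024,-0.052,0,0,0],[-1,0,0.052,-0.102,0,0,0],[-1,0,0.082,-0.151,0,0,0],[-1,0,0.114,-0.198,0,0,0],[-1,0,0.149,-0.243,0,0,0]])

```text
time_s: 3.78
ee_pos: [0.486, -0.1239, 0.2352]
eef_rot: [-0.002, 0.681, 0.733, -0.003]
ft_force: [-26.8, -4.3, 5.6]
opening: 0.121
grip_force: 39.8
```

>>> step_arm(deltas=[[-1,0,0.038,-0.043,0,0,0],[-1,0,0.078,-0.084,0,0,0],[-1,0,0.12,-0.123,0,0,0],[-1,0,0.164,-0.16,0,0,0],[-1,0,0.211,-0.194,0,0,0]])

```text
time_s: 4.4
ee_pos: [0.5389, -0.1201, 0.2858]
eef_rot: [-0.001, 0.681, 0.733, -0.003]
ft_force: [-39.2, -1.9, 34.8]
opening: 0.125
grip_force: 42.7
```

>>> step_arm(deltas=[[-1,0,0.047,-0.031,0,0,0],[-1,0,0.097,-0.06,0,0,0],[-1,0,0.148,-0.086,0,0,0],[-1,0,0.201,-0.109,0,0,0],[-1,0,0.254,-0.129,0,0,0]])

```text
time_s: 5.03
ee_pos: [0.6044, -0.115, 0.3186]
eef_rot: [0.0, 0.68, 0.733, -0.001]
ft_force: [-18.1, -3.2, 19.0]
opening: 0.12
grip_force: 42.1
```

>>> step_arm(deltas=[[-1,0,0.055,-0.017,0,0,0],[-1,0,0.11,-0.031,0,0,0],[-1,0,0.167,-0.042,0,0,0],[-1,0,0.223,-0.05,0,0,0],[-1,0,0.275,-0.055,0,0,0]])

```text
time_s: 5.65
ee_pos: [0.6733, -0.1098, 0.3314]
eef_rot: [0.0, 0.68, 0.733, -0.0]
ft_force: [-8.6, -2.6, 9.2]
opening: 0.122
grip_force: 42.4
```

Run:
```python
from lift import *
from station import *
o,p,Q=cur();print(o["time_s"],p.round(4),Q.as_matrix().round(3).tolist(),o["q"].round(3),o["opening"],o["ft_force"].round(2),H(1.36).round(4))
s=snapshot("scene");pickle.dump(s,open("pics/s2.pkl","wb"))
cv2.imwrite("pics/s2.png",cv2.resize(s["color"][100:300,130:370,::-1],(720,600)))
```

```text
5.65 [ 0.6733 -0.1098  0.3314] [[-0.074, 0.997, -0.0], [0.997, 0.074, -0.0], [-0.0, -0.0, -1.0]] [ 0.439  0.501 -0.495  1.312  0.235  1.386  0.027] 0.12216030219185665 [-8.63 -2.6   9.2 ] [ 0.671  -0.1101  0.3288]
```

View pics/s2.png

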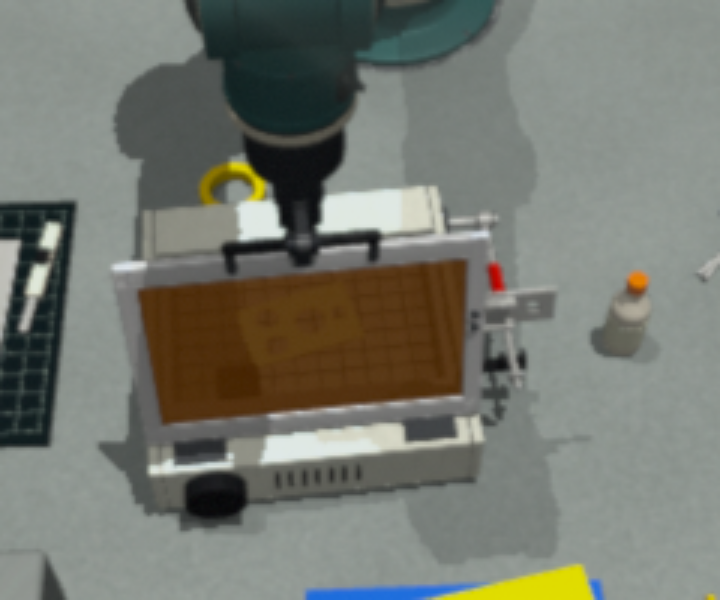

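The lid is up at about 1.36 rad with the handle still gripped at crop (300,250). The red sleeve is at (495,278) and the stencil is in place. Next I'll plan the release, the move to the rod, the grip and the swing.

```bash
cat >> lift.py <<'E'
def G(t,r=.09,dz=0.):  # tool pose holding the rod at angle t
    M=R.from_rotvec([0,0,a])
    u=np.array([np.cos(t),0,np.sin(t)]);z=np.array([np.sin(t),0,-np.cos(t)])
    Q=M*R.from_matrix(np.column_stack([u,np.cross(z,u),z]))
    return C(-.110,.206,.065)+M.apply(u*r+z*(.019-dz)),Q
E
python3 - <<'E'
from lift import *
from scipy.spatial.transform import Slerp
p,Q=H(1.371),T
w0=p.copy()
up=w0+[0,0,.10]
p,Q=plan(p,Q,[(.4,w0,T),(.4,w0,T),(.4,w0+[0,0,.05],T),(.4,up,T),(.3,up,T)])
g,Tg=G(0); hv=np.r_[g[:2],up[2]]
S=Slerp([0,1],R.concatenate([T,Tg]))
p,Q=plan(p,Q,[(-.06,up+(hv-up)*min(1,k/6),S(k/10)) for k in range(1,6)])
lo=g+[0,0,.06]
p,Q=plan(p,Q,[(-.06,hv,S(.6)),(-.06,hv+(lo-hv)*.2,S(.7)),(-.06,hv+(lo-hv)*.4,S(.8)),(-.06,hv+(lo-hv)*.6,S(.9)),(-.06,hv+(lo-hv)*.8,S(1))])
p,Q=plan(p,Q,[(-.06,lo,Tg),(-.06,lo,Tg)])
print(g,lo)
p,Q=plan(p,Q,[(-.06,lo+(g-lo)*.5,Tg),(-.06,g,Tg),(-.06,g,Tg)])
p,Q=plan(p,Q,[(-1,*G(0))]*4)
for n in range(2):
  p,Q=plan(p,Q,[(-1,*G(.651*(4*n+k)/8)) for k in range(1,5)])
E
```

```text
[[0.4, 0.0, 0.0, 0.0, 0.0, 0.0, 0.0], [0.4, 0.0, 0.0, 0.0, 0.0, 0.0, 0.0], [0.4, 0.0, 0.0, -0.2, 0.0, 0.0, 0.0], [0.4, 0.0, 0.0, -0.4, 0.0, 0.0, 0.0], [0.3, 0.0, 0.0, -0.4, 0.0, 0.0, 0.0]]
[[-0.06, 0.137, -0.089, 0.0, 0.0, 0.0, 0.05], [-0.06, 0.275, -0.179, 0.0, 0.0, 0.0, 0.1], [-0.06, 0.412, -0.268, 0.0, 0.0, 0.0, 0.15], [-0.06, 0.549, -0.358, 0.0, 0.0, 0.0, 0.2], [-0.06, 0.687, -0.447, 0.0, 0.0, 0.0, 0.25]]
[[-0.06, 0.034, -0.16, 0.0, 0.0, 0.0, 0.05], [-0.06, 0.034, -0.16, 0.258, 0.0, 0.0, 0.1], [-0.06, 0.034, -0.16, 0.517, 0.0, 0.0, 0.15], [-0.06, 0.034, -0.16, 0.775, 0.0, 0.0, 0.2], [-0.06, 0.034, -0.16, 1.034, 0.0, 0.0, 0.25]]
[[-0.06, -0.0, 0.0, 0.258, 0.0, 0.0, -0.0], [-0.06, -0.0, 0.0, 0.258, 0.0, 0.0, -0.0]]
[0.52506742 0.08578215 0.046     ] [0.52506742 0.08578215 0.106     ]
[[-0.06, -0.0, 0.0, 0.12, 0.0, 0.0, -0.0], [-0.06, -0.0, 0.0, 0.24, 0.0, 0.0, -0.0], [-0.06, -0.0, 0.0, 0.24, 0.0, 0.0, -0.0]]
[[-1, -0.0, 0.0, 0.0, 0.0, 0.0, -0.0], [-1, -0.0, 0.0, 0.0, 0.0, 0.0, -0.0], [-1, -0.0, 0.0, 0.0, 0.0, 0.0, -0.0], [-1, -0.0, 0.0, 0.0, 0.0, 0.0, -0.0]]
[[-1, 0.005, 0.0, -0.029, 0.0, 0.026, -0.0], [-1, 0.007, 0.0, -0.059, 0.0, 0.052, -0.0], [-1, 0.007, 0.0, -0.089, 0.0, 0.078, -0.0], [-1, 0.005, 0.0, -0.119, 0.0, 0.104, -0.0]]
[[-1, 0.005, 0.0, -0.03, 0.0, 0.026, -0.0], [-1, 0.008, 0.0, -0.059, 0.0, 0.051, -0.0], [-1, 0.008, 0.0, -0.089, 0.0, 0.077, -0.0], [-1, 0.006, 0.0, -0.119, 0.0, 0.103, -0.0]]
```

>>> step_arm(deltas=[[0.4,0,0,0,0,0,0],[0.4,0,0,0,0,0,0],[0.4,0,0,-0.2,0,0,0],[0.4,0,0,-0.4,0,0,0],[0.3,0,0,-0.4,0,0,0]])

```text
time_s: 6.32
ee_pos: [0.6742, -0.109, 0.4339]
eef_rot: [0.002, 0.68, 0.733, 0.002]
ft_force: [0.2, -0.1, -0.7]
opening: 0.653
grip_force: 0.0
```

>>> step_arm(deltas=[[-0.06,0.137,-0.089,0,0,0,0.05],[-0.06,0.275,-0.179,0,0,0,0.1],[-0.06,0.412,-0.268,0,0,0,0.15],[-0.06,0.549,-0.358,0,0,0,0.2],[-0.06,0.687,-0.447,0,0,0,0.25]])

```text
time_s: 6.95
ee_pos: [0.5479, 0.0544, 0.429]
eef_rot: [-0.0, 0.91, 0.415, -0.0]
ft_force: [-0.2, 1.4, 1.1]
opening: 0.468
grip_force: 0.0
```

>>> step_arm(deltas=[[-0.06,0.034,-0.16,0,0,0,0.05],[-0.06,0.034,-0.16,0.258,0,0,0.1],[-0.06,0.034,-0.16,0.517,0,0,0.15],[-0.06,0.034,-0.16,0.775,0,0,0.2],[-0.06,0.034,-0.16,1.0,0,0,0.25]])

```text
time_s: 7.58
ee_pos: [0.5238, 0.0858, 0.1774]
eef_rot: [-0.0, 0.999, 0.035, 0.0]
ft_force: [1.7, -0.0, -0.7]
opening: 0.469
grip_force: 0.0
```

Run:
```python
from lift import *
from station import *
o,p,Q=cur();print(o["time_s"],p.round(4),Q.as_matrix().round(3).tolist(),o["q"].round(3),o["opening"],o["ft_force"].round(2))
s=snapshot("wrist");pickle.dump(s,open("pics/w3.pkl","wb"));im=s["color"][:,:,::-1].copy()
for q in w2p(s,[C(-.11,.206,.065),C(-.048,.206,.065),C(-.02,.206,.065),C(.008,.206,.065),C(.105,.206,.065)]):
    print(q.round(1))
    if abs(q).max()<2000: cv2.drawMarker(im,tuple(int(round(v)) for v in q),(0,255,0),0,10,1)
cv2.imwrite("pics/w3.png",cv2.resize(im,(768,576)))
```

```text
7.575 [0.5238 0.0858 0.1774] [[0.998, 0.069, 0.0], [0.069, -0.998, 0.0], [0.0, -0.0, -1.0]] [ 0.105  0.336 -0.39   1.891  0.155  0.944 -1.858] 0.468767892693133 [ 1.71 -0.04 -0.67]
[254.1 271. ]
[253.8 212.6]
[253.7 183.7]
[253.5 153.1]
[253.   31.3]
```

View pics/w3.png

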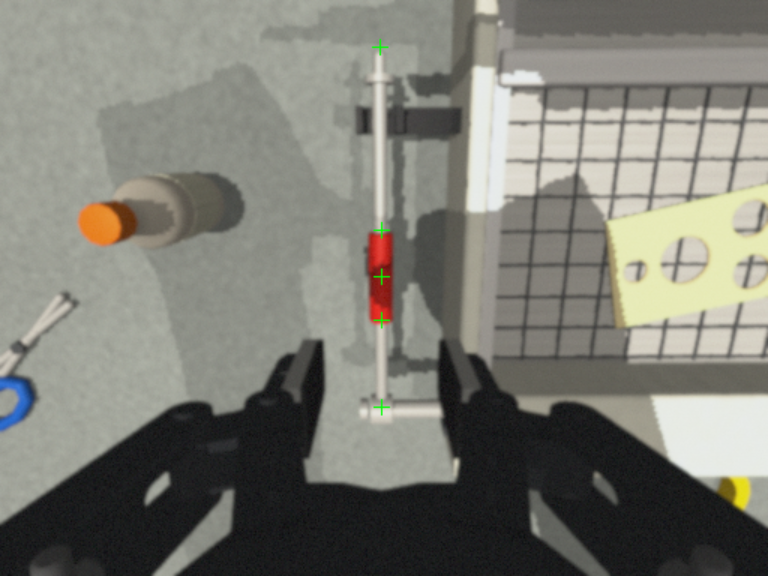

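The sleeve, at (380,278) running from 234 to 321, and the pivot at (381,408) match the model. Next I'll go down, grip and swing up.

>>> step_arm(deltas=[[-0.06,0,0,0.22,0,0,0],[-0.06,0,0,0.4,0,0,0],[-0.06,0,0,0.53,0,0,0],[-0.06,0,0,0.53,0,0,0]])

```text
time_s: 8.12
ee_pos: [0.5235, 0.0859, 0.0461]
eef_rot: [0.0, 0.999, 0.038, -0.002]
ft_force: [-0.4, -0.2, 0.4]
opening: 0.465
grip_force: 0.0
```

>>> step_arm(deltas=[[-1,0,0,0,0,0,0],[-1,0,0,0,0,0,0],[-1,0,0,0,0,0,0],[-1,0,0,0,0,0,0]])

```text
time_s: 8.62
ee_pos: [0.5256, 0.0862, 0.0487]
eef_rot: [-0.0, 0.999, 0.038, 0.001]
ft_force: [-1.9, -0.4, 9.3]
opening: 0.163
grip_force: 39.0
```

>>> step_arm(deltas=[[-1,0.005,0,-0.029,0,0.026,0],[-1,0.007,0,-0.059,0,0.052,0],[-1,0.007,0,-0.089,0,0.078,0],[-1,0.005,0,-0.119,0,0.104,0]])

```text
time_s: 9.12
ee_pos: [0.5262, 0.0864, 0.0782]
eef_rot: [-0.007, 0.986, 0.037, 0.165]
ft_force: [2.6, -6.2, 0.0]
opening: 0.158
grip_force: 39.7
```

>>> step_arm(deltas=[[-1,0.005,0,-0.03,0,0.026,0],[-1,0.008,0,-0.059,0,0.051,0],[-1,0.008,0,-0.089,0,0.077,0],[-1,0.006,0,-0.119,0,0.103,0]])

```text
time_s: 9.62
ee_pos: [0.5207, 0.0848, 0.1507]
eef_rot: [-0.01, 0.958, 0.047, 0.283]
ft_force: [-22.2, 34.7, -26.7]
opening: 0.146
grip_force: 38.4
```

Run:
```python
from lift import *
from station import *
o,p,Q=cur();print(o["time_s"],p.round(4),G(.651)[0].round(4),(G(.651)[1].inv()*Q).as_rotvec().round(3),o["q"].round(3),o["opening"],o["ft_force"].round(2))
for n in("wrist","scene"):
    s=snapshot(n);pickle.dump(s,open(f"pics/{n}4.pkl","wb"))
    im=s["color"][:,:,::-1].copy()
    u=np.array([np.cos(.651),np.sin(.651)])
    pts=w2p(s,[C(-.11+r*u[0],.206,.065+r*u[1]) for r in(0,.09,.2149)]);print(pts.round(1).tolist())
    if n=="scene": b=cv2.resize(im[120:270,230:370],(560,600),interpolation=cv2.INTER_CUBIC)
    else: a_=im
cv2.imwrite("pics/c4.png",np.hstack([cv2.resize(a_,(400,300)),cv2.resize(b,(280,300))]))
```

```text
9.625 [0.5207 0.0848 0.1507] [0.5182 0.0853 0.1044] [ 0.007 -0.078 -0.024] [ 0.069  0.172 -0.374  2.332  1.122  0.188 -2.82 ] 0.1455835758643853 [-22.21  34.67 -26.72]
[[249.1, 371.0], [251.6, 268.1], [257.0, 48.4]]
[[290.6, 172.8], [295.6, 180.0], [303.5, 191.7]]
```

View pics/c4.png

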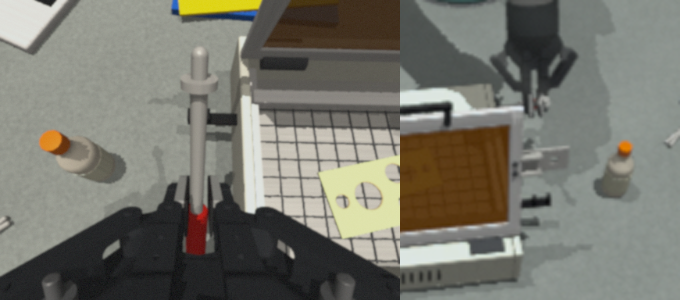

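The arm ran into the q6 and q7 limits with that tilt. The rod is still in the pads, tip at (200,48) and collar at (200,80). I'll measure the rod and lid angles and replan with less tilt.

```bash
cat >> lift.py <<'E'
def lidang(s):
    M=R.from_rotvec(np.ravel(s["rvec"])).as_matrix();v,u=np.mgrid[0:384,0:512];z=s["z_map"]
    P=np.stack([(u-s["cx"])/s["fx"]*z,(v-s["cy"])/s["fy"]*z,z],-1)[z>0]-np.ravel(s["tvec"]);P=P@M
    d=P-[X,Y,0];x=d[:,0]*np.cos(a)+d[:,1]*np.sin(a);y=-d[:,0]*np.sin(a)+d[:,1]*np.cos(a);h=P[:,2]
    k=(abs(y)<.14)&(h>.13)&(x>-.1)&(x<.2)&(np.hypot(x-.13,h-.088)<.215)
    t=np.arctan2(h[k]-.088,.130-x[k]);return np.median(t),np.polyfit(h[k],x[k],1),k.sum()
def rodang(s,tip,col,rs=(.2149,.2024)):
    from scipy.optimize import least_squares
    f=lambda q:(w2p(s,[C(-.11+r*np.cos(q[0]),.206,.065+r*np.sin(q[0])) for r in rs])-np.array([tip,col])).ravel()
    r=least_squares(f,[.7]);return r.x[0],r.fun.round(1)
def V(t,tilt,r=.09):
    M=R.from_rotvec([0,0,a]);u=np.array([np.cos(t),0,np.sin(t)]);z=np.array([np.sin(tilt),0,-np.cos(tilt)]);x=np.array([np.cos(tilt),0,np.sin(tilt)])
    return C(-.110,.206,.065)+M.apply(u*r+z*.019),M*R.from_matrix(np.column_stack([x,np.cross(z,x),z]))
E
python3 - <<'E'
from lift import *
w=pickle.load(open("pics/wrist4.pkl","rb"));s=pickle.load(open("pics/scene4.pkl","rb"))
print("rod",rodang(w,(256,60),(255,105)),"lid",lidang(s))
o,p,Q=cur()
print("from G(.651)");plan(*G(.651),[(-1,*V(.651,.25))])
print("from meas");plan(p,Q,[(-1,*V(.651,.25))])
E
```

```text
rod (np.float64(0.9481020920294077), array([ 0.8,  1.4,  0.8, -1.1])) lid (np.float64(1.3656209229905143), array([-0.27220792,  0.16233686]), np.int64(5047))
from G(.651)
[[-1, -0.03, -0.0, -0.006, 0.0, -0.128, 0.0]]
from meas
[[-1, -0.153, -0.004, 0.151, -0.001, -0.105, 0.005]]
```

>>> step_arm(deltas=[[-1,-0.015,0,-0.003,0,-0.064,0],[-1,-0.03,0,-0.006,0,-0.128,0],[-1,-0.03,0,-0.006,0,-0.128,0],[-1,-0.03,0,-0.006,0,-0.128,0]])

```text
time_s: 10.22
ee_pos: [0.5196, 0.0851, 0.1522]
eef_rot: [-0.005, 0.995, 0.043, 0.088]
ft_force: [5.5, 23.7, 4.1]
opening: 0.073
grip_force: 53.3
```

Run:
```python
from lift import *
from station import *
o,p,Q=cur();t,QV=V(.651,.25);print(o["time_s"],p.round(4),t.round(4),(QV.inv()*Q).as_rotvec().round(3),o["q"].round(3),o["opening"],o["ft_force"].round(2))
s=snapshot("wrist");pickle.dump(s,open("pics/w5.pkl","wb"));print("lid",lidang(snapshot("scene")))
for th in(.5,.65,.8,.95):print(th,w2p(s,[C(-.11+r*np.cos(th),.206,.065+r*np.sin(th)) for r in(.2149,.2024)]).round(0).tolist())
cv2.imwrite("pics/w5.png",s["color"][0:330,120:400,::-1])
print("from V");plan(p,Q,[(-1,*V(.651,.25))])
```

```text
10.225 [0.5196 0.0851 0.1522] [0.5114 0.0848 0.1011] [ 0.005 -0.074 -0.012] [ 0.294  0.31  -0.61   2.045  0.329  0.69  -2.001] 0.07313736895214079 [ 5.45 23.71  4.15]
lid (np.float64(1.3488967761277577), array([-0.2883172 ,  0.16366624]), np.int64(5084))
0.5 [[256.0, 22.0], [255.0, 53.0]]
0.65 [[255.0, 38.0], [255.0, 73.0]]
0.8 [[255.0, 82.0], [254.0, 117.0]]
0.95 [[254.0, 171.0], [253.0, 197.0]]
from V
[[-1, -0.068, -0.001, 0.195, -0.001, 0.024, 0.004]]
```

View pics/w5.png

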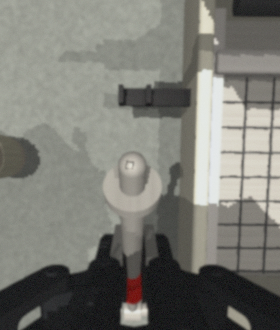

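The tip is at crop (132,158) and the collar at (132,185), so the rod stands at about 0.93 rad. The pads have slid onto the bare rod at r≈0.133. I'll keep that grip and lower the rod to 0.651.

Run:
```python
from lift import *
o,p,Q=cur()
print(rodang(pickle.load(open("pics/w5.pkl","rb")),(252,157),(252,186)))
g=p-Q.apply([0,0,.019])-C(-.11,.206,.065);print(g,np.hypot(np.hypot(*g[:2]),g[2]),np.arctan2(g[2],np.hypot(*g[:2])))
plan(p,Q,[(-1,*V(t,b,.133)) for t,b in((.85,.25),(.78,.32),(.71,.38),(.66,.4),(.66,.4))])
```

```text
(np.float64(0.9322316638420601), array([ 1.8,  0.4,  1.5, -0.4]))
[0.08169715 0.00561468 0.10594396] 0.13390321817411904 0.9127654354511083
[[-1, 0.024, -0.001, 0.028, -0.001, 0.023, 0.004], [-1, 0.052, -0.001, 0.057, -0.001, 0.045, 0.004], [-1, 0.076, -0.0, 0.088, -0.001, 0.064, 0.004], [-1, 0.09, 0.0, 0.111, -0.001, 0.07, 0.004], [-1, 0.09, 0.0, 0.111, -0.001, 0.07, 0.004]]
```

>>> step_arm(deltas=[[-1,0.024,0,0.028,0,0.023,0.004],[-1,0.052,0,0.057,0,0.045,0.004],[-1,0.076,0,0.088,0,0.064,0.004],[-1,0.09,0,0.111,0,0.07,0.004],[-1,0.09,0,0.111,0,0.07,0.004]])

```text
time_s: 10.95
ee_pos: [0.5464, 0.0872, 0.1287]
eef_rot: [-0.009, 0.979, 0.037, 0.199]
ft_force: [-0.5, 19.3, 2.2]
opening: 0.077
grip_force: 41.2
```

```bash
cat > st.py <<'E'
from lift import *
from station import *
o,p,Q=cur()
print(round(o["time_s"],2),p.round(4),o["q"].round(2),o["opening"].round(3),o["ft_force"].round(1))
g=p-Q.apply([0,0,.019])-C(-.11,.206,.065);z=Q.apply([0,0,1]);print("r",np.linalg.norm(g),"hand",np.arctan2(g[2],np.hypot(*g[:2])),"tilt",np.arctan2(np.hypot(*z[:2]),-z[2]))
sc=snapshot("scene");print("lid",lidang(sc))
E
python3 - <<'E'
from st import *
s=snapshot("wrist")
pickle.dump(s,open("pics/w6.pkl","wb"))
for th in(.5,.6,.65,.7,.8):print(th,w2p(s,[C(-.11+r*np.cos(th),.206,.065+r*np.sin(th)) for r in(.2149,.2024)]).round(0).tolist())
cv2.imwrite("pics/w6.png",cv2.resize(s["color"][0:250,150:400,::-1],(500,500)))
E
```

```text
Traceback (most recent call last):
  File "st.py", line 4, in <module>
    print(round(o["time_s"],2),p.round(4),o["q"].round(2),o["opening"].round(3),o["ft_force"].round(1))
                                                          ^^^^^^^^^^^^^^^^^^
AttributeError: 'float' object has no attribute 'round'
```

```bash
sed -i 's/,o\["opening"\].round(3)//' st.py
python3 - <<'E'
from st import *
s=snapshot("wrist")
pickle.dump(s,open("pics/w6.pkl","wb"))
for th in(.5,.6,.65,.7,.8):print(th,w2p(s,[C(-.11+r*np.cos(th),.206,.065+r*np.sin(th)) for r in(.2149,.2024)]).round(0).tolist())
cv2.imwrite("pics/w6.png",cv2.resize(s["color"][0:250,150:400,::-1],(500,500)))
E
```

```text
10.95 [0.5464 0.0872 0.1287] [ 0.16  0.3  -0.46  2.17  0.59  0.36 -2.28] [-0.5 19.3  2.2]
r 0.13189192061605443 hand 0.6627153575486753 tilt 0.4006147342438948
lid (np.float64(1.3292015301341025), array([-0.30935731,  0.16548508]), np.int64(5165))
0.5 [[253.0, 65.0], [253.0, 95.0]]
0.6 [[253.0, 67.0], [253.0, 101.0]]
0.65 [[253.0, 70.0], [253.0, 108.0]]
0.7 [[253.0, 77.0], [253.0, 116.0]]
0.8 [[252.0, 101.0], [252.0, 145.0]]
```

View pics/w6.png

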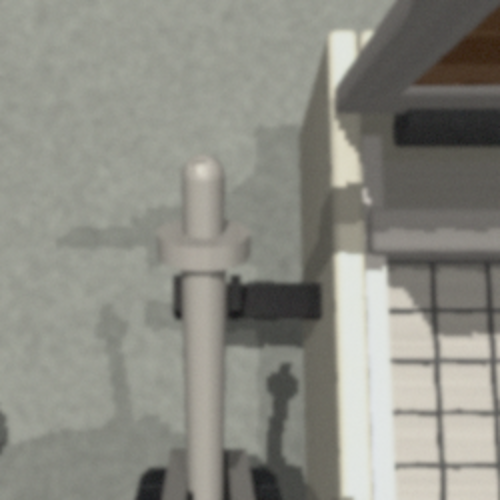

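The tip is at crop (203,160) and the collar at (203,243), so the rod is near 0.7 rad. I'll refine this with the depth along the rod.

```bash
cat >> lift.py <<'E'
def roddepth(s,u=252,v0=135,v1=215):
    P=np.array([p2w(s,u,v) for v in range(v0,v1,2)])-[X,Y,0]
    x=P[:,0]*np.cos(a)+P[:,1]*np.sin(a);y=-P[:,0]*np.sin(a)+P[:,1]*np.cos(a)
    t=np.polyfit(x,P[:,2],1)[0];t=np.arctan(t);d=-(x+.11)*np.sin(t)+(P[:,2]-.065)*np.cos(t)
    r=np.hypot(x+.11,P[:,2]-.065);ang=np.arctan2(P[:,2]-.065,x+.11)-.004/r
    return "slope",t,"offset(4mm expected)",d.mean(),"ang",np.median(ang),"y",y.mean()
E
python3 - <<'E'
from lift import *
s=pickle.load(open("pics/w6.pkl","rb"));print(roddepth(s,252),roddepth(s,251))
E
```

```text
('slope', np.float64(0.6887277451260488), 'offset(4mm expected)', np.float64(0.0032285628121598298), 'ang', np.float64(0.683664679148491), 'y', np.float64(0.20630095575876997)) ('slope', np.float64(0.6994790832227368), 'offset(4mm expected)', np.float64(0.0011970565355767762), 'ang', np.float64(0.6834961176550487), 'y', np.float64(0.2066690139811421))
```

>>> step_arm(deltas=[[-1,0.005,0,0.017,0,0,0],[-1,0.005,0,0.017,0,0,0],[-1,0.005,0,0.017,0,0,0]])

```text
time_s: 11.42
ee_pos: [0.549, 0.0873, 0.1253]
eef_rot: [-0.009, 0.979, 0.037, 0.199]
ft_force: [-1.5, 20.5, 2.2]
opening: 0.074
grip_force: 41.1
```

Run:
```python
from st import *
s=snapshot("wrist");pickle.dump(s,open("pics/w7.pkl","wb"));print(roddepth(s,252),roddepth(s,251))
```

```text
11.43 [0.549  0.0873 0.1253] [ 0.15  0.31 -0.45  2.16  0.61  0.36 -2.29] [-1.5 20.5  2.2]
r 0.13200031550196858 hand 0.6303841717233407 tilt 0.40014846017640804
lid (np.float64(1.3149736439328046), array([-0.32644414,  0.1671637 ]), np.int64(5213))
('slope', np.float64(-0.03757421736455216), 'offset(4mm expected)', np.float64(0.11972869619056077), 'ang', np.float64(0.6507401058684723), 'y', np.float64(0.2062704886663785)) ('slope', np.float64(0.6476771844920444), 'offset(4mm expected)', np.float64(0.004674803899373707), 'ang', np.float64(0.6514719215844494), 'y', np.float64(0.2066628393981446))
```

>>> step_arm(deltas=[[-1,0,0,0,0,0,0],[-1,0,0,0,0,0,0],[-1,0,0,0,0,0,0],[-1,0,0,0,0,0,0],[-1,0,0,0,0,0,0]])

```text
time_s: 12.15
ee_pos: [0.5491, 0.0873, 0.1254]
eef_rot: [-0.009, 0.979, 0.037, 0.199]
ft_force: [-0.8, 20.8, 2.0]
opening: 0.073
grip_force: 41.1
```

>>> step_arm(deltas=[[-1,0,0,0,0,0,0],[-1,0,0,0,0,0,0],[-1,0,0,0,0,0,0],[-1,0,0,0,0,0,0],[-1,0,0,0,0,0,0]])

```text
time_s: 12.78
ee_pos: [0.5491, 0.0873, 0.1254]
eef_rot: [-0.009, 0.979, 0.037, 0.199]
ft_force: [-1.2, 21.3, 2.2]
opening: 0.077
grip_force: 41.1
```

>>> step_arm(deltas=[[-1,0,0,0,0,0,0],[-1,0,0,0,0,0,0],[-1,0,0,0,0,0,0],[-1,0,0,0,0,0,0],[-1,0,0,0,0,0,0]])

```text
time_s: 13.4
ee_pos: [0.5491, 0.0873, 0.1254]
eef_rot: [-0.009, 0.979, 0.037, 0.199]
ft_force: [-0.3, 20.7, 1.7]
opening: 0.075
grip_force: 41.1
```

>>> step_arm(deltas=[[-1,0,0,0,0,0,0],[-1,0,0,0,0,0,0],[-1,0,0,0,0,0,0],[-1,0,0,0,0,0,0],[-1,0,0,0,0,0,0]])

```text
time_s: 14.02
ee_pos: [0.549, 0.0873, 0.1253]
eef_rot: [-0.009, 0.979, 0.037, 0.199]
ft_force: [-1.1, 21.0, 2.2]
opening: 0.078
grip_force: 41.1
```

>>> step_arm(deltas=[[-1,0,0,0,0,0,0],[-1,0,0,0,0,0,0],[-1,0,0,0,0,0,0],[-1,0,0,0,0,0,0],[-1,0,0,0,0,0,0]])

```text
time_s: 14.65
ee_pos: [0.549, 0.0873, 0.1253]
eef_rot: [-0.009, 0.979, 0.037, 0.199]
ft_force: [-2.0, 20.6, 1.6]
opening: 0.078
grip_force: 41.1
```

Run:
```python
from st import *
```

```text
14.65 [0.549  0.0873 0.1253] [ 0.15  0.31 -0.45  2.16  0.61  0.36 -2.29] [-2.  20.6  1.6]
r 0.1319949026145228 hand 0.6305791252537905 tilt 0.40014946308325083
lid (np.float64(1.1851119930697624), array([-0.47644157,  0.18072872]), np.int64(5569))
```

>>> step_arm(deltas=[[-1,0,0,0,0,0,0],[-1,0,0,0,0,0,0],[-1,0,0,0,0,0,0],[-1,0,0,0,0,0,0],[-1,0,0,0,0,0,0]])

```text
time_s: 15.32
ee_pos: [0.5491, 0.0873, 0.1254]
eef_rot: [-0.009, 0.979, 0.037, 0.199]
ft_force: [-0.4, 20.7, 1.7]
opening: 0.072
grip_force: 41.1
```

>>> step_arm(deltas=[[-1,0,0,0,0,0,0],[-1,0,0,0,0,0,0],[-1,0,0,0,0,0,0],[-1,0,0,0,0,0,0],[-1,0,0,0,0,0,0]])

```text
time_s: 15.95
ee_pos: [0.549, 0.0873, 0.1254]
eef_rot: [-0.009, 0.979, 0.037, 0.199]
ft_force: [-0.3, 21.1, 1.9]
opening: 0.071
grip_force: 41.1
```

>>> step_arm(deltas=[[-1,0,0,0,0,0,0],[-1,0,0,0,0,0,0],[-1,0,0,0,0,0,0],[-1,0,0,0,0,0,0],[-1,0,0,0,0,0,0]])

```text
time_s: 16.58
ee_pos: [0.549, 0.0873, 0.1253]
eef_rot: [-0.009, 0.979, 0.037, 0.199]
ft_force: [-1.2, 20.9, 1.9]
opening: 0.075
grip_force: 41.1
```

>>> step_arm(deltas=[[-1,0,0,0,0,0,0],[-1,0,0,0,0,0,0],[-1,0,0,0,0,0,0],[-1,0,0,0,0,0,0],[-1,0,0,0,0,0,0]])

```text
time_s: 17.2
ee_pos: [0.5491, 0.0873, 0.1254]
eef_rot: [-0.009, 0.979, 0.037, 0.199]
ft_force: [-0.6, 20.8, 1.6]
opening: 0.075
grip_force: 41.1
```

>>> step_arm(deltas=[[-1,0,0,0,0,0,0],[-1,0,0,0,0,0,0],[-1,0,0,0,0,0,0],[-1,0,0,0,0,0,0],[-1,0,0,0,0,0,0]])

```text
time_s: 17.82
ee_pos: [0.549, 0.0873, 0.1253]
eef_rot: [-0.009, 0.979, 0.037, 0.199]
ft_force: [-1.6, 20.8, 1.7]
opening: 0.07
grip_force: 41.1
```

>>> step_arm(deltas=[[-1,0,0,0,0,0,0],[-1,0,0,0,0,0,0],[-1,0,0,0,0,0,0],[-1,0,0,0,0,0,0],[-1,0,0,0,0,0,0]])

```text
time_s: 18.45
ee_pos: [0.549, 0.0873, 0.1253]
eef_rot: [-0.009, 0.979, 0.037, 0.199]
ft_force: [-0.4, 20.6, 1.1]
opening: 0.08
grip_force: 41.1
```

Run:
```python
from st import *
s=snapshot("wrist");pickle.dump(s,open("pics/w8.pkl","wb"));pickle.dump(sc,open("pics/s8.pkl","wb"));print(roddepth(s,251),roddepth(s,250))
cv2.imwrite("pics/w8.png",np.hstack([s["color"][0:250,130:380,::-1],cv2.resize(sc["color"][150:235,260:345,::-1],(250,250))]))
```

```text
18.45 [0.549  0.0873 0.1253] [ 0.15  0.31 -0.45  2.16  0.61  0.36 -2.29] [-0.4 20.6  1.1]
r 0.13201250305002946 hand 0.6306751977275971 tilt 0.40020153351063786
lid (np.float64(0.9855015436358098), array([-0.74853095,  0.20549041]), np.int64(5797))
('slope', np.float64(0.6484284112194341), 'offset(4mm expected)', np.float64(0.004402146220109671), 'ang', np.float64(0.6506446988708865), 'y', np.float64(0.2066631984408934)) ('slope', np.float64(0.6443625336862134), 'offset(4mm expected)', np.float64(0.005007157337098405), 'ang', np.float64(0.6498281426177823), 'y', np.float64(0.20703885490964086))
```

View pics/w8.png

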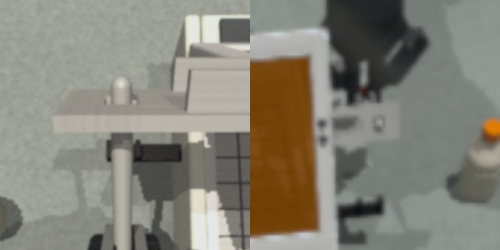

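The wrist crop shows the peg standing through the bracket's hole at (120,85), and the lid measures about 0.925 rad, so the peg is home. I'll settle, release and retreat.

>>> step_arm(deltas=[[-1,0,0,0,0,0,0],[-1,0,0,0,0,0,0],[-1,0,0,0,0,0,0],[-1,0,0,0,0,0,0],[-1,0,0,0,0,0,0]])

```text
time_s: 19.18
ee_pos: [0.5491, 0.0873, 0.1253]
eef_rot: [-0.009, 0.979, 0.037, 0.199]
ft_force: [-2.0, 20.2, 1.4]
opening: 0.075
grip_force: 41.1
```

>>> step_arm(deltas=[[-0.4,0,0,0,0,0,0],[-0.06,0,0,0,0,0,0],[-0.06,0,0,0,0,0,0],[-0.06,0,0,0,0,0,0]])

```text
time_s: 19.68
ee_pos: [0.5481, 0.0833, 0.1233]
eef_rot: [-0.007, 0.98, 0.034, 0.196]
ft_force: [-0.4, 0.2, -0.2]
opening: 0.471
grip_force: 0.0
```

Run:
```python
from st import *
```

```text
19.68 [0.5481 0.0833 0.1233] [ 0.15  0.31 -0.45  2.17  0.61  0.36 -2.29] [-0.4  0.2 -0.2]
r 0.12992901910839458 hand 0.622911541319992 tilt 0.39548076797871234
lid (np.float64(0.9858212756302579), array([-0.74622174,  0.20504784]), np.int64(5787))
```

Lid is holding at about 0.93 rad. Now I'll retreat.

>>> step_arm(deltas=[[-0.06,-0.07,0,-0.144,0,0,0],[-0.06,-0.156,0,-0.324,0,0,0],[-0.06,-0.26,0,-0.54,0,0,0],[-0.06,-0.26,0,-0.54,0,0,0]])

```text
time_s: 20.23
ee_pos: [0.4357, 0.0754, 0.2251]
eef_rot: [-0.006, 0.979, 0.034, 0.199]
ft_force: [0.1, -0.4, -0.6]
opening: 0.469
grip_force: 0.0
```

Run:
```python
from st import *
s=snapshot("top")
cv2.imwrite("pics/f.png",np.hstack([cv2.resize(s["color"][120:270,150:350,::-1],(400,300)),cv2.resize(sc["color"][120:270,200:400,::-1],(400,300))]))
```

```text
20.23 [0.4357 0.0754 0.2251] [ 0.4  -0.11 -0.66  2.3   0.02  0.54 -1.78] [ 0.1 -0.4 -0.6]
r 0.17776824010426784 hand 1.5248100500307868 tilt 0.39996107259211944
lid (np.float64(0.984996953084619), array([-0.74946329,  0.20563826]), np.int64(5798))
```

View pics/f.png

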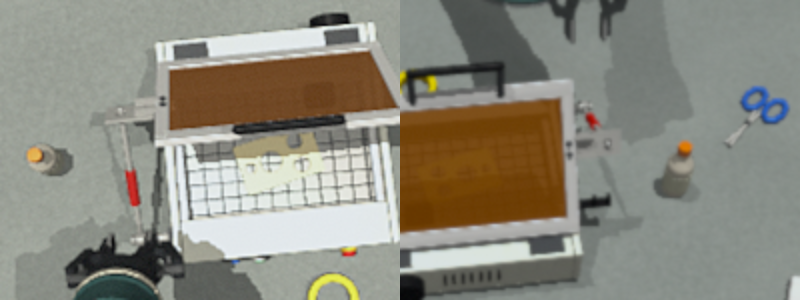

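The lid is propped at about 0.93 rad with the rod seated in the bracket at (122,115). The gripper is clear of everything and the stencil, glue, tape and scissors are where they were.

```bash
python3 -c "
from station import *
print(job_done())"
```

```text
the job is handed in; nothing more can be done
None
```

The lid is propped open at about 0.93 rad by the rod alone, with the peg through the bracket's hole, and the job was handed in at about 20 s; no verdict was returned, and during the rod swing joint 6 read 0.188 against its 0.19 lower limit.

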